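# Sort the offcuts by length in the rack

### The arm

A 6-joint arm with a two-finger parallel gripper is mounted at the origin on a cart in front of the work surface, level with it; the furniture and walls round the work are solid. World frame = base frame: x ahead of the robot, y to its left, z up, the work surface at z = 0. Lengths are in m, angles in rad, forces in N, time in s.
With the tool pointing down it reaches from about 0.25 to 0.725 m from the base axis. Payload 4 kg.
Tool frame: the origin (TCP) lies on the centre line of the jaws, within the pads' length; the fingertips stand 19 mm ahead of it and the grasp point (between the pads) is the TCP (arm.finger_overhang is the distance from the TCP to the fingertips, in m); z points along the fingers, y is the line along which they close (so a half turn about z gives the same grasp; the last joint's range is limited). The gripper opens to 85 mm and grips with 20 to 120 N. Pads are 22 mm wide; open, the fingers measure 114 mm over their backs; the gripper's body (76 mm by 85 mm) begins 54 mm behind the grasp point. The pads swing forward as they close: fully open they stand 13 mm farther back than shut.
Start: joints at [0, 0.241, 0.005, 1.335, 0, 1.571], TCP at [0.5, -0, 0.25] pointing down, gripper open.
Joint ranges: [-2.72, 2.72], [-1.05, 1.87], [-1.09, 1.28], [-1.99, 2.15], [-1.42, 1.44], [-3.14, 3.14]. Speed limits (rad/s): [2.79, 2.79, 3.14, 3.14, 3.14, 3.14].

### API

Orientations are given as a unit quaternion [x, y, z, w].
In Python, from workcell import readout, imaging, ticket, arm gives the robot as it stands. The module is installed in compiled form; this text tells all that it offers.
- The arm moves only by the shell command python3 -m jog 'ROWS' [OPENING] [FORCE]. ROWS is JSON, a list of rows, each an object of numbers: "dx", "dy", "dz": the shift along the tool's x, y, z in mm; "ax", "ay", "az": the turn, a rotation vector about the tool's x, y, z in degrees. A call has exactly 10 rows; each row shifts and turns the commanded pose from where the row before left it, along the tool's axes as they then stand; what a row does not reach is not made up. A row lasts 1/8 s, in which the tool goes at most 62.5 mm and 10.7 degrees, less where a joint would pass 70% of its speed; a pose out of reach is approached as far as the arm can. A call is refused whole if a number of a shift passes 62.5 or a number of a turn 10.7, either way. A call with a gripper value outside its range is refused whole. OPENING is the finger opening in mm, from 0 to 85.4, set as the call begins (- or left out, the last holds). The fingers move at their own pace and stop on an object; FORCE is the grip in N (left out, the last holds). Time passes only in rows, so rows that do not move let the fingers close, or fill a call up. It gives the time, the measured TCP pose, the force, the opening and the grip force at its end, in the units of the state.
- readout.sense(): the state, without advancing time (a new reading comes with each control period).
- imaging.get_image(name): name is "scene" or "side" or "wrist"; returns (picture, depth): 480x640x3 uint8, blue, green, red; 480x640 float32, m along the optical axis (not along the pixel's ray), 0 where there is no reading.
- imaging.camera_info(name): a dict with "K" (3x3 intrinsics, pixels), "world_from_camera" (4x4, takes a point from camera to world coordinates); the wrist camera has in their place "T_tool_cam" (4x4, takes a point from camera to tool coordinates, whose origin is the TCP and whose axes are the flange's). Camera axes: x right, y down, z forward; pixel columns grow to the right and rows downward; lengths in m; the calibration is good to about 2 mm. A picture is of the moment at which its call begins: read the wrist's pose just before it. camera_info takes no time and is no camera call.
- ticket.close_job(): hands the job in; it is judged then, once.
The state is a dict: "clock": time; "joint_positions": joint angles; "joint_velocities": joint speeds; "joint_efforts": joint torques, N m; "tcp_pos": TCP position; "orientation": TCP orientation; "force": force on the tool from outside, world axes, zero at the start; "torque": the same for the moment, N m; "opening": finger opening in m; "finger_force": force on a finger pad.
Only numpy, scipy, OpenCV 4.12 (cv2) and the standard library are available. Lean on these libraries where they do the work, as an engineer would, in place of code of your own. Each camera call takes 0.05 s, during which the arm holds its last target. There are 200 camera calls.

### The job

Take the four white offcuts that lie in a row on the bench between the robot and the sorting rack and lay them flat in the rack, one to a bay, in order of length: the longest in the bay next to the upright stop block, the shortest in the bay farthest from it. Centre each piece on its black pad, square to it with its length along the pad's length, and let go of it. Leave the metal setup block and the orange bit case where they are.

Things in the scene. Friction and masses are not known exactly. Their poses are not given: they have to be found in the camera images.
- piece_140_center (a point): loose white-topped chipboard offcut, 140 mm long, 45 mm wide, 19 mm thick, lying flat on the bench in front of the rack; point at its centre, half-way up; y along its length, x across its width, z up; grasp it across the width
- piece_90_center (a point): loose white-topped chipboard offcut, 90 mm long, 30 mm wide, 16 mm thick, lying flat on the bench in front of the rack; point at its centre, half-way up; y along its length, x across its width, z up; grasp it across the width
- piece_58_center (a point): loose white-topped chipboard offcut, 58 mm long, 34 mm wide, 16 mm thick, lying flat on the bench in front of the rack; point at its centre, half-way up; y along its length, x across its width, z up; grasp it across the width
- piece_32_center (a point): loose white-topped chipboard offcut, 32 mm long, 28 mm wide, 16 mm thick, lying flat on the bench in front of the rack; point at its centre, half-way up; y along its length, x across its width, z up; grasp it across the width
- bay_a: one of the four alike bays of the sorting rack, first from the robot's left: a black rubber pad, 146 mm (its x, away from the robot) by 52 mm (its y, along the row) by 3 mm, without walls, fixed on the rack's 12 mm thick plywood board (156 x 410 mm); origin at the centre of the pad's underside; the pad's top is 15 mm above the bench. Bay centres are 66 to 86 mm apart along the row. Pieces lie in a bay with their length along its x
- bay_b: one of the four alike bays of the sorting rack, second from the left: a black rubber pad, 146 mm (its x, away from the robot) by 52 mm (its y, along the row) by 3 mm, without walls, fixed on the rack's 12 mm thick plywood board (156 x 410 mm); origin at the centre of the pad's underside; the pad's top is 15 mm above the bench. Bay centres are 66 to 86 mm apart along the row. Pieces lie in a bay with their length along its x
- bay_c: one of the four alike bays of the sorting rack, third from the left: a black rubber pad, 146 mm (its x, away from the robot) by 52 mm (its y, along the row) by 3 mm, without walls, fixed on the rack's 12 mm thick plywood board (156 x 410 mm); origin at the centre of the pad's underside; the pad's top is 15 mm above the bench. Bay centres are 66 to 86 mm apart along the row. Pieces lie in a bay with their length along its x
- bay_d: one of the four alike bays of the sorting rack, fourth, rightmost: a black rubber pad, 146 mm (its x, away from the robot) by 52 mm (its y, along the row) by 3 mm, without walls, fixed on the rack's 12 mm thick plywood board (156 x 410 mm); origin at the centre of the pad's underside; the pad's top is 15 mm above the bench. Bay centres are 66 to 86 mm apart along the row. Pieces lie in a bay with their length along its x
- stop_block: upright dark wooden stop block with two brass screw heads on top, 70 x 24 mm, 40 mm high, fixed on the rack's board at one end of the row, left or right (y along the row, about 71 mm from the nearest bay's centre to its own centre); its top is 52 mm above the bench; the other end has only a narrow flat strip of pale wood, 3 mm high; origin at the centre of its underside
- setup_block: bystander: loose grey metal setup block, 50 x 100 mm, 40 mm high, with a black knob, right of the rack; origin at the centre of its underside
- drill_bit_case: bystander: loose closed orange and black bit case, 55 x 90 mm, 17 mm high, left of the rack; origin at the centre of its underside
There are look-alikes about, which are no part of the job. Leave any green look-alike of the part that bears piece_58_center alone.

How it is judged:
By the outcome, as a careful person would: the job done as asked, in the order asked, and still so for the second after the job is handed in, with the robot touching nothing.
It also fails if it takes over 80 s, if anything falls off the work surface, if the arm or the gripper's body presses on something with over 40 N, if the wrist force passes 120 N, or if a joint passes its speed limit or range.

## Working session

There is one attempt and no reset: what is moved stays moved. The work goes in short steps, Python scripts to look and compute and a shell command to move; the robot and the scene stay as the last step left them, time stands still between calls to the robot, and variables do not carry over. Pictures are saved under pics/ and viewed, at most 14 in all, crops included, and the job is handed in when it is done.

```bash
mkdir -p pics; cat > h.py <<'E'
import numpy as np, cv2
from scipy.spatial.transform import Rotation as R
from workcell import readout, imaging, ticket, arm
def cam(n):
    s=readout.sense(); i=imaging.camera_info(n); im,d=imaging.get_image(n)
    if 'world_from_camera' in i: T=np.array(i['world_from_camera'])
    else:
        W=np.eye(4); W[:3,:3]=R.from_quat(s['orientation']).as_matrix(); W[:3,3]=s['tcp_pos']; T=W@np.array(i['T_tool_cam'])
    return im,d,np.array(i['K']),T
def ray(K,T,uv,z):
    uv=np.atleast_2d(uv).astype(float)
    r=(np.c_[uv,np.ones(len(uv))]@np.linalg.inv(K).T)@T[:3,:3].T
    return T[:3,3]+r*((z-T[2,3])/r[:,2])[:,None]
E
python3 - <<'E'
from h import *
print(readout.sense())
for n in ['scene','side','wrist']:
    im,d,K,T=cam(n); cv2.imwrite(f'pics/{n}0.png',im); np.savez(f'{n}0',im=im,d=d,K=K,T=T); print(n,T.round(3).tolist(),K[0])
print(imaging.camera_info('wrist'))
E
```

```text
{'clock': 0.0, 'joint_positions': array([-9.71618309e-06,  2.41395762e-01,  3.70799256e-03,  1.33515893e+00,
       -1.63628044e-05,  1.57075600e+00]), 'joint_velocities': array([-7.75565486e-04, -3.66994446e-05,  1.07932285e-03,  3.23189640e-04,
        9.82762824e-04, -1.11509076e-03]), 'joint_efforts': array([ 5.50268451e-04, -3.72315860e+01,  2.52406776e+01,  1.67737965e-02,
        2.29149265e-05,  1.14679995e-05]), 'tcp_pos': array([ 4.99415381e-01, -9.50762912e-06,  2.49415290e-01]), 'orientation': array([ 0.70709558,  0.70711724, -0.00073068, -0.00071915]), 'force': array([ 0.62269279, -0.3613836 , -0.07994687]), 'torque': array([-0.01737116, -0.0178647 ,  0.03089328]), 'finger_force': 0.0, 'opening': 0.08565719894756364}
scene [[0.853, -0.313, 0.418, 0.056], [-0.522, -0.503, 0.689, -0.78], [-0.005, -0.806, -0.592, 0.684], [0.0, 0.0, 0.0, 1.0]] [480.93006406   0.         322.7742467 ]
side [[0.821, -0.388, 0.42, -0.028], [-0.572, -0.545, 0.613, -0.867], [-0.009, -0.743, -0.669, 0.901], [0.0, 0.0, 0.0, 1.0]] [585.77492651   0.         315.13743126]
wrist [[1.0, -0.001, -0.002, 0.501], [-0.001, -0.945, -0.327, 0.084], [-0.002, 0.327, -0.945, 0.373], [0.0, 0.0, 0.0, 1.0]] [348.23470987   0.         324.30718274]
{'K': array([[348.23470987,   0.        , 324.30718274],
       [  0.        , 348.23470987, 240.07564061],
       [  0.        ,   0.        ,   1.        ]]), 'T_tool_cam': array([[-1.28434162e-03, -9.45079407e-01, -3.26838285e-01,
         8.42618228e-02],
       [ 9.99999169e-01, -1.24933999e-03, -3.17022401e-04,
         1.31959792e-03],
       [-1.08720797e-04, -3.26838420e-01,  9.45080227e-01,
        -1.23709837e-01],
       [ 0.00000000e+00,  0.00000000e+00,  0.00000000e+00,
         1.00000000e+00]])}
```

View pics/scene0.png

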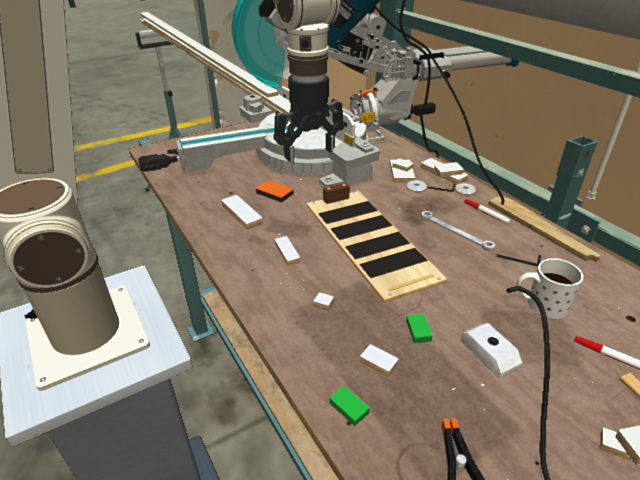

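View pics/wrist0.png

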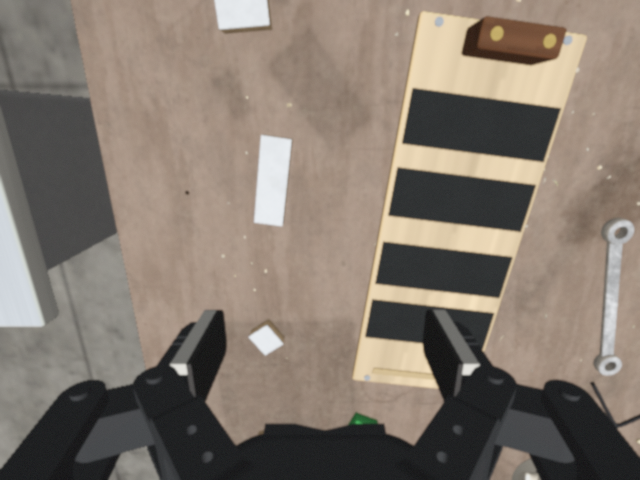

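The scene shows the white offcuts in a row: 140 at (241,210), 90 at (287,249), 32 at (323,300) and 58 at (379,359). The stop block is at the left end of the rack (336,192), and the green look-alikes are at (420,328) and (350,405). White scraps at (402,168), (442,168) and (620,440) are clutter outside the row.

```bash
cat >> h.py <<'E'
def rects(mask,K,T,z,amin=100):
    out=[]
    mask=cv2.morphologyEx(mask.astype(np.uint8),cv2.MORPH_OPEN,np.ones((3,3)))
    for c in cv2.findContours(mask,cv2.RETR_EXTERNAL,cv2.CHAIN_APPROX_NONE)[0]:
        if cv2.contourArea(c)<amin: continue
        p=ray(K,T,c[:,0],z)[:,:2]*1000
        (x,y),(w,h),a=cv2.minAreaRect(p.astype(np.float32))
        if w<h: w,h,a=h,w,a+90     # a: direction of length, deg from world x
        a=(a+90)%180-90
        m=c[:,0].mean(0)
        out.append((m.round(),round(x,1),round(y,1),round(w,1),round(h,1),round(a,1)))
    return out
def hsv(im): return cv2.split(cv2.cvtColor(im,cv2.COLOR_BGR2HSV))
def white(im): h,s,v=hsv(im); return (s<28)&(v>195)
def black(im): h,s,v=hsv(im); return v<65
E
python3 - <<'E'
from h import *
for n in ['scene','side','wrist']:
    f=np.load(f'{n}0.npz'); im,K,T=f['im'],f['K'],f['T']
    for nm,m,z in [('white',white(im),.016),('black',black(im),.015)]:
        print(n,nm)
        for r in rects(m,K,T,z):
            if 250<r[1]<720 and abs(r[2])<450 and r[3]<170: print(r)
f=np.load('scene0.npz')
cv2.imwrite('pics/crop.png',cv2.resize(f['im'][170:430,200:460],None,fx=2.3,fy=2.3))
E
```

```text
scene white
(array([379., 357.]), 431.6, -349.1, 58.3, 34.5, -67.2)
(array([496., 347.]), 627.0, -439.3, 106.3, 57.7, 79.5)
(array([323., 298.]), 426.7, -169.0, 32.3, 28.5, -55.0)
(array([287., 248.]), 444.3, 20.7, 91.1, 30.2, 81.8)
(array([241., 209.]), 423.0, 233.3, 141.1, 45.6, -85.7)
scene black
(array([393., 262.]), 620.3, -149.6, 140.8, 48.6, -7.2)
(array([377., 245.]), 629.4, -79.0, 140.8, 48.4, -7.2)
(array([361., 227.]), 639.6, 0.9, 140.8, 47.8, -7.2)
(array([347., 212.]), 649.1, 74.5, 140.9, 47.7, -7.2)
side white
(array([362., 347.]), 432.6, -348.0, 57.0, 32.9, -66.6)
(array([470., 331.]), 627.2, -437.8, 101.6, 54.8, 80.9)
(array([306., 290.]), 426.9, -167.9, 30.4, 27.3, -54.9)
(array([266., 238.]), 444.3, 22.4, 88.6, 28.5, 81.5)
(array([214., 195.]), 423.2, 234.7, 138.8, 43.9, -85.7)
side black
(array([373., 249.]), 621.3, -147.6, 138.7, 46.4, -6.5)
(array([356., 231.]), 630.3, -77.1, 139.2, 45.1, -6.7)
(array([339., 211.]), 640.7, 2.8, 139.4, 45.5, -7.5)
(array([324., 194.]), 650.2, 77.2, 139.6, 44.4, -7.4)
wrist white
(array([266., 340.]), 429.2, -166.8, 32.3, 28.6, -54.9)
(array([272., 180.]), 446.2, 23.6, 90.5, 30.5, 81.9)
(array([241.,  13.]), 427.3, 172.8, 46.3, 21.5, -0.1)
wrist black
(array([442., 269.]), 632.6, -75.4, 141.2, 47.3, -7.2)
(array([460., 199.]), 642.8, 4.5, 141.6, 47.7, -7.2)
(array([479., 125.]), 652.2, 78.5, 141.8, 48.2, -7.1)
(array([495.,  50.]), 664.0, 149.8, 70.3, 25.5, -7.5)
```

View pics/crop.png

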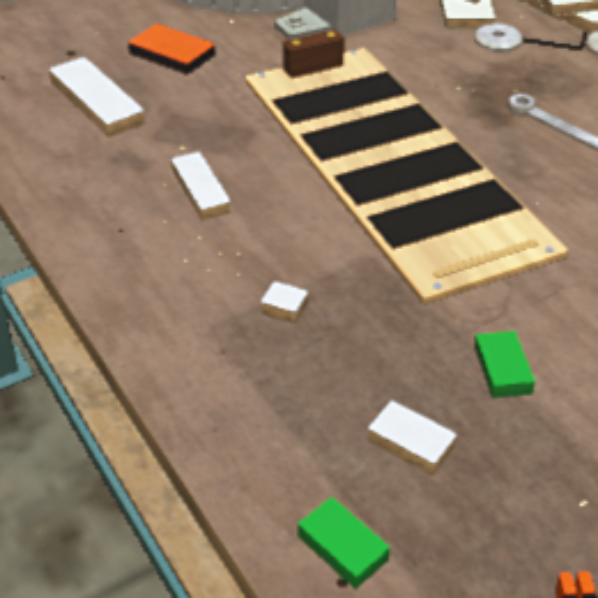

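Bays left to right are at about (650,77), (641,3), (631,-77) and (621,-149), with headings of -7.2°. The stop block is on the left, so bay a takes 140, b takes 90, c takes 58 and d takes 32. The green parts stay where they are. I'll start with the 140.

```bash
cat >> h.py <<'E'
def plan(x,y,z,hd):
    """az turn, then shift in the turned tool's axes (mm) to reach x,y,z(mm), tool x heading hd deg"""
    s=readout.sense(); M=R.from_quat(s['orientation']).as_matrix(); p=s['tcp_pos']*1000
    cur=np.degrees(np.arctan2(M[1,0],M[0,0])); turn=(hd-cur+180)%360-180
    h=np.radians(hd); X=np.array([np.cos(h),np.sin(h)]); Y=np.array([np.sin(h),-np.cos(h)])
    d=np.array([x,y])-p[:2]
    print('t %.2f tcp %s hd %.1f tilt %.2f | az %.1f dx %.1f dy %.1f dz %.1f'%(s['clock'],p.round(1),cur,np.degrees(np.arccos(-M[2,2])),-turn,d@X,d@Y,p[2]-z),'open %.1f F %.1f'%(s['opening']*1000,s['finger_force']),s['force'].round(1))
E
python3 -c "
from h import *
print(arm.finger_overhang); plan(424,234,150,94.3)"
```

```text
0.019
t 0.15 tcp [499.6  -0.  249.6] hd 90.0 tilt 0.09 | az -4.3 dx 239.0 dy -57.8 dz 99.6 open 85.2 F 0.0 [-0.8 -0.   0.5]
```

```bash
python3 -m jog '[{"az":-4.3},{"dx":35,"dy":-8,"dz":10},{"dx":35,"dy":-8,"dz":15},{"dx":35,"dy":-8,"dz":15},{"dx":35,"dy":-8,"dz":15},{"dx":35,"dy":-8,"dz":15},{"dx":34,"dy":-9,"dz":15},{"dx":30,"dy":-9,"dz":15},{},{}]' 65
cat > look.py <<'E'
import sys; from h import *
im,d,K,T=cam('wrist'); cv2.imwrite(f'pics/{sys.argv[1]}.png',im)
zw,zb=float(sys.argv[2]),.015
for r in rects(white(im),K,T,zw,300):
    if 300<r[1]<720 and r[3]<170 and r[4]>15: print('white',r)
for r in rects(black(im),K,T,zb,2000):
    if 550<r[1]<720 and r[3]<170: print('black',r)
E
python3 look.py p140 .019; python3 -c "
from h import *
plan(424,234,24,94.3)"
```

```text
white (array([265., 340.]), 429.8, -164.8, 31.9, 28.4, -55.3)
white (array([272., 180.]), 446.6, 24.1, 89.8, 30.4, 81.8)
white (array([241.,  13.]), 427.8, 172.0, 46.3, 21.3, -0.1)
black (array([442., 269.]), 632.7, -75.4, 141.1, 47.3, -7.1)
black (array([460., 199.]), 642.8, 4.6, 141.6, 47.6, -7.2)
black (array([479., 125.]), 652.2, 78.4, 141.9, 48.2, -7.2)
t 0.20 tcp [499.6   0.  249.7] hd 90.0 tilt 0.08 | az -4.3 dx 239.0 dy -57.9 dz 225.7 open 85.5 F 0.0 [ 0.8 -0.1  0.2]schema error: expected keys dx, dy, dz, ax, ay, az
```

View pics/p140.png

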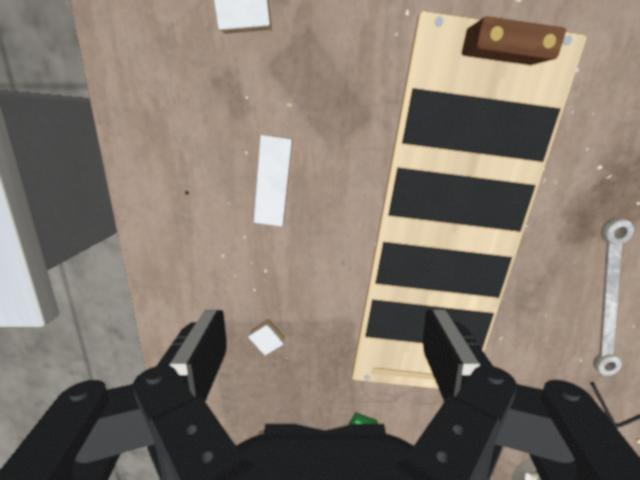

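The move was refused because every row needs all six keys, so the picture is the same as before.

```bash
python3 -m jog '[{"dx":0,"dy":0,"dz":0,"ax":0,"ay":0,"az":-4.3},{"dx":35,"dy":-8,"dz":10,"ax":0,"ay":0,"az":0},{"dx":35,"dy":-8,"dz":15,"ax":0,"ay":0,"az":0},{"dx":35,"dy":-8,"dz":15,"ax":0,"ay":0,"az":0},{"dx":35,"dy":-8,"dz":15,"ax":0,"ay":0,"az":0},{"dx":35,"dy":-8,"dz":15,"ax":0,"ay":0,"az":0},{"dx":34,"dy":-9,"dz":15,"ax":0,"ay":0,"az":0},{"dx":30,"dy":-9,"dz":15,"ax":0,"ay":0,"az":0},{"dx":0,"dy":0,"dz":0,"ax":0,"ay":0,"az":0},{"dx":0,"dy":0,"dz":0,"ax":0,"ay":0,"az":0}]' 65
python3 look.py p140 .019; python3 -c "
from h import *
plan(424,234,24,94.3)"
```

```text
clock: 1.45
tcp_pos: [0.4244, 0.2337, 0.1504]
orientation: [0.68, 0.733, -0.0, 0.0]
force: [0.2, -0.2, -0.0]
opening: 0.065
finger_force: 0.0
white (array([335., 415.]), 449.5, 54.9, 33.3, 29.2, 81.8)
white (array([321., 227.]), 423.3, 232.6, 139.1, 44.9, -85.8)
t 1.50 tcp [424.7 233.5 150.7] hd 94.3 tilt 0.03 | az -0.0 dx 0.5 dy -0.7 dz 126.7 open 64.9 F 0.0 [ 0.2 -0.3  0. ]
```

View pics/p140.png

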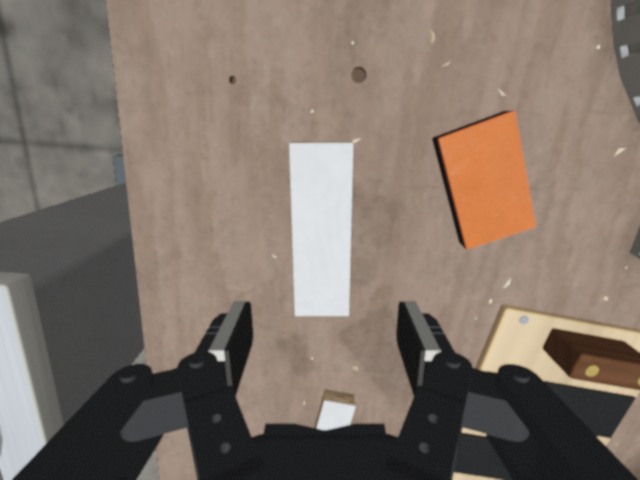

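The crop shows the 140 mm piece at (321,227), centred under the tool, with the bit case clear at (485,180). I'll descend and grip.

```bash
python3 -m jog '[{"dx":-1,"dy":-1.4,"dz":22,"ax":0,"ay":0,"az":0},{"dx":0,"dy":0,"dz":25,"ax":0,"ay":0,"az":0},{"dx":0,"dy":0,"dz":25,"ax":0,"ay":0,"az":0},{"dx":0,"dy":0,"dz":20,"ax":0,"ay":0,"az":0},{"dx":0,"dy":0,"dz":15,"ax":0,"ay":0,"az":0},{"dx":0,"dy":0,"dz":10,"ax":0,"ay":0,"az":0},{"dx":0,"dy":0,"dz":6,"ax":0,"ay":0,"az":0},{"dx":0,"dy":0,"dz":4.5,"ax":0,"ay":0,"az":0},{"dx":0,"dy":0,"dz":0,"ax":0,"ay":0,"az":0},{"dx":0,"dy":0,"dz":0,"ax":0,"ay":0,"az":0}]' 65
python3 -m jog '[{"dx":0,"dy":0,"dz":0,"ax":0,"ay":0,"az":0},{"dx":0,"dy":0,"dz":0,"ax":0,"ay":0,"az":0},{"dx":0,"dy":0,"dz":0,"ax":0,"ay":0,"az":0},{"dx":0,"dy":0,"dz":0,"ax":0,"ay":0,"az":0},{"dx":0,"dy":0,"dz":0,"ax":0,"ay":0,"az":0},{"dx":0,"dy":0,"dz":0,"ax":0,"ay":0,"az":0},{"dx":0,"dy":0,"dz":0,"ax":0,"ay":0,"az":0},{"dx":0,"dy":0,"dz":-10,"ax":0,"ay":0,"az":0},{"dx":0,"dy":0,"dz":-20,"ax":0,"ay":0,"az":0},{"dx":0,"dy":0,"dz":-20,"ax":0,"ay":0,"az":0}]' 25 60
python3 -c "
from h import *
plan(651,77,80,172.8)"
```

```text
clock: 2.75
tcp_pos: [0.4232, 0.2331, 0.0231]
orientation: [0.68, 0.733, 0.0, 0.0]
force: [-0.4, 0.1, 0.4]
opening: 0.065
finger_force: 0.0
clock: 4.0
tcp_pos: [0.4226, 0.2327, 0.0734]
orientation: [0.68, 0.733, -0.0, -0.0]
force: [0.6, -0.2, -0.6]
opening: 0.0434
finger_force: 61.5
t 4.00 tcp [422.6 232.7  73.4] hd 94.3 tilt 0.05 | az -78.5 dx -246.1 dy -125.8 dz -6.6 open 43.4 F 61.5 [ 0.6 -0.2 -0.6]
```

```bash
python3 -m jog '[{"dx":0,"dy":0,"dz":-15,"ax":0,"ay":0,"az":-5},{"dx":0,"dy":0,"dz":-20,"ax":0,"ay":0,"az":-10},{"dx":0,"dy":0,"dz":-15,"ax":0,"ay":0,"az":-10},{"dx":0,"dy":0,"dz":0,"ax":0,"ay":0,"az":-10},{"dx":0,"dy":0,"dz":0,"ax":0,"ay":0,"az":-10},{"dx":0,"dy":0,"dz":0,"ax":0,"ay":0,"az":-10},{"dx":0,"dy":0,"dz":0,"ax":0,"ay":0,"az":-10},{"dx":0,"dy":0,"dz":0,"ax":0,"ay":0,"az":-9},{"dx":0,"dy":0,"dz":0,"ax":0,"ay":0,"az":-4.5},{"dx":0,"dy":0,"dz":0,"ax":0,"ay":0,"az":0}]'
python3 -m jog '[{"dx":-20,"dy":-10,"dz":0,"ax":0,"ay":0,"az":0},{"dx":-35,"dy":-18,"dz":0,"ax":0,"ay":0,"az":0},{"dx":-35,"dy":-18,"dz":0,"ax":0,"ay":0,"az":0},{"dx":-35,"dy":-18,"dz":0,"ax":0,"ay":0,"az":0},{"dx":-35,"dy":-18,"dz":0,"ax":0,"ay":0,"az":0},{"dx":-35,"dy":-18,"dz":0,"ax":0,"ay":0,"az":0},{"dx":-31,"dy":-16,"dz":0,"ax":0,"ay":0,"az":0},{"dx":-20,"dy":-10,"dz":0,"ax":0,"ay":0,"az":0},{"dx":0,"dy":0,"dz":0,"ax":0,"ay":0,"az":0},{"dx":0,"dy":0,"dz":0,"ax":0,"ay":0,"az":0}]'
python3 look.py b140 .119; python3 -c "
from h import *
plan(651,77,39,172.8)"
```

```text
clock: 5.25
tcp_pos: [0.4227, 0.2327, 0.1229]
orientation: [0.063, 0.998, -0.0, -0.0]
force: [-0.8, -0.3, -1.5]
opening: 0.0434
finger_force: 61.5
clock: 6.5
tcp_pos: [0.6503, 0.0773, 0.1224]
orientation: [0.063, 0.998, 0.0, -0.001]
force: [-0.0, 0.1, -0.5]
opening: 0.0433
finger_force: 61.5
white (array([324., 288.]), 643.9, 78.0, 123.3, 44.7, -7.3)
black (array([105., 235.]), 632.6, -75.1, 141.8, 50.3, -7.3)
black (array([ 21., 249.]), 623.5, -145.8, 141.7, 51.3, -7.3)
t 6.55 tcp [650.2  77.6 122.6] hd 172.8 tilt 0.07 | az 0.0 dx -0.8 dy -0.5 dz 83.6 open 43.5 F 61.5 [-0.2 -0.2 -1.3]
```

View pics/b140.png

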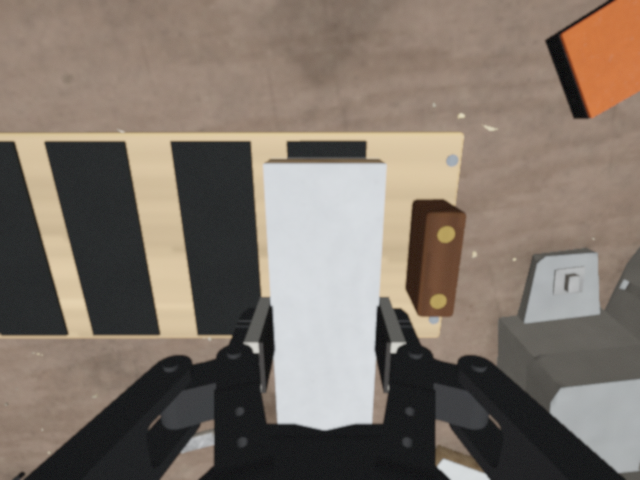

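The picture shows the 140 held at (324,288), square over bay a, with the stop block just right of it at (437,258). I'll lower and release it.

```bash
python3 -m jog '[{"dx":-1,"dy":1,"dz":15,"ax":0,"ay":0,"az":0},{"dx":0,"dy":0,"dz":20,"ax":0,"ay":0,"az":0},{"dx":0,"dy":0,"dz":18,"ax":0,"ay":0,"az":0},{"dx":0,"dy":0,"dz":13,"ax":0,"ay":0,"az":0},{"dx":0,"dy":0,"dz":8,"ax":0,"ay":0,"az":0},{"dx":0,"dy":0,"dz":4,"ax":0,"ay":0,"az":0},{"dx":0,"dy":0,"dz":3,"ax":0,"ay":0,"az":0},{"dx":0,"dy":0,"dz":2.5,"ax":0,"ay":0,"az":0},{"dx":0,"dy":0,"dz":0,"ax":0,"ay":0,"az":0},{"dx":0,"dy":0,"dz":0,"ax":0,"ay":0,"az":0}]'
python3 -m jog '[{"dx":0,"dy":0,"dz":0,"ax":0,"ay":0,"az":0},{"dx":0,"dy":0,"dz":0,"ax":0,"ay":0,"az":0},{"dx":0,"dy":0,"dz":0,"ax":0,"ay":0,"az":0},{"dx":0,"dy":0,"dz":0,"ax":0,"ay":0,"az":0},{"dx":0,"dy":0,"dz":-10,"ax":0,"ay":0,"az":0},{"dx":0,"dy":0,"dz":-20,"ax":0,"ay":0,"az":0},{"dx":0,"dy":0,"dz":-25,"ax":0,"ay":0,"az":0},{"dx":0,"dy":0,"dz":-25,"ax":0,"ay":0,"az":0},{"dx":0,"dy":0,"dz":-20,"ax":0,"ay":0,"az":0},{"dx":0,"dy":0,"dz":-10,"ax":0,"ay":0,"az":0}]' 60
python3 look.py r140 .034; python3 -c "
from h import *
plan(446.4,24,150,81.8)"
```

```text
clock: 7.8
tcp_pos: [0.6525, 0.0779, 0.0397]
orientation: [0.063, 0.998, 0.0, 0.0]
force: [0.4, 0.0, -0.6]
opening: 0.0433
finger_force: 61.5
clock: 9.05
tcp_pos: [0.6532, 0.078, 0.1516]
orientation: [0.063, 0.998, 0.0, 0.002]
force: [-0.7, 0.2, -0.5]
opening: 0.0598
finger_force: 0.0
white (array([324., 231.]), 654.4, 77.7, 139.7, 44.8, -7.3)
black (array([125., 220.]), 632.5, -75.2, 141.0, 49.7, -7.2)
black (array([ 38., 225.]), 623.4, -146.0, 140.9, 50.7, -7.3)
t 9.10 tcp [653.5  78.  152.4] hd 172.8 tilt 0.24 | az 91.0 dx -83.0 dy -197.2 dz 2.4 open 60.1 F 0.0 [ 0.4 -0.2  2. ]
```

View pics/r140.png

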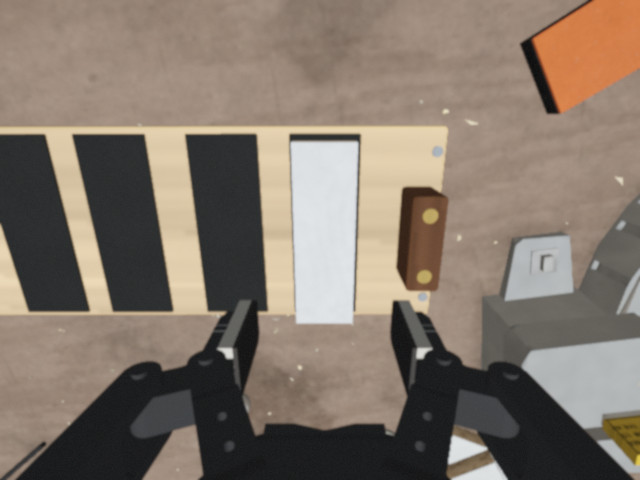

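Bay a is filled. The piece reads (654.4,77.7) against the pad at about (652.2,78.5), so it may be 2 mm too far out. I'll check that from the fixed cameras once the arm has moved away. Next is the 90.

```bash
python3 -m jog '[{"dx":10,"dy":0,"dz":0,"ax":0,"ay":0,"az":6},{"dx":0,"dy":0,"dz":0,"ax":0,"ay":0,"az":10},{"dx":0,"dy":0,"dz":0,"ax":0,"ay":0,"az":10},{"dx":0,"dy":0,"dz":0,"ax":0,"ay":0,"az":10},{"dx":0,"dy":0,"dz":0,"ax":0,"ay":0,"az":10},{"dx":0,"dy":0,"dz":0,"ax":0,"ay":0,"az":10},{"dx":0,"dy":0,"dz":0,"ax":0,"ay":0,"az":10},{"dx":0,"dy":0,"dz":0,"ax":0,"ay":0,"az":10},{"dx":0,"dy":0,"dz":0,"ax":0,"ay":0,"az":10},{"dx":0,"dy":0,"dz":0,"ax":0,"ay":0,"az":5}]' 50
python3 -m jog '[{"dx":-10,"dy":-23,"dz":0,"ax":0,"ay":0,"az":0},{"dx":-15,"dy":-33,"dz":0,"ax":0,"ay":0,"az":0},{"dx":-15,"dy":-33,"dz":0,"ax":0,"ay":0,"az":0},{"dx":-15,"dy":-33,"dz":0,"ax":0,"ay":0,"az":0},{"dx":-15,"dy":-33,"dz":0,"ax":0,"ay":0,"az":0},{"dx":-10,"dy":-22,"dz":0,"ax":0,"ay":0,"az":0},{"dx":-4,"dy":-10,"dz":0,"ax":0,"ay":0,"az":0},{"dx":0,"dy":0,"dz":0,"ax":0,"ay":0,"az":0},{"dx":0,"dy":0,"dz":0,"ax":0,"ay":0,"az":0},{"dx":0,"dy":0,"dz":0,"ax":0,"ay":0,"az":0}]'
python3 look.py p90 .016; python3 - <<'E'
from h import *
plan(446.4,24,20,81.8)
for n in ['scene','side']:
    im,d,K,T=cam(n); cv2.imwrite(f'pics/{n}1.png',im); print(n)
    for r in rects(white(im),K,T,.034):
        if 560<r[1]<720 and abs(r[2])<300 : print(r)
    for r in rects(black(im),K,T,.015):
        if 560<r[1]<720 and abs(r[2])<300 and r[3]<170: print(r)
E
```

```text
clock: 10.35
tcp_pos: [0.6419, 0.0791, 0.1484]
orientation: [0.757, 0.653, -0.001, -0.0]
force: [0.4, -0.9, -0.5]
opening: 0.0501
finger_force: 0.0
clock: 11.6
tcp_pos: [0.4462, 0.0229, 0.1493]
orientation: [0.756, 0.655, 0.0, 0.0]
force: [-0.5, 1.4, -0.1]
opening: 0.0501
finger_force: 0.0
white (array([332., 420.]), 427.5, -164.2, 27.2, 25.5, 34.6)
white (array([323., 230.]), 446.2, 23.5, 89.5, 29.6, 81.8)
white (array([580., 121.]), 638.9, 79.2, 89.6, 47.5, -7.4)
black (array([555., 313.]), 632.7, -75.1, 143.9, 48.9, -7.2)
black (array([563., 222.]), 633.3, 6.0, 125.0, 49.0, -7.2)
t 11.65 tcp [446.   22.9 149.2] hd 81.8 tilt 0.01 | az 0.0 dx 1.2 dy 0.2 dz 129.2 open 50.1 F 0.0 [-0.1  0.7  0.6]
scene
(array([348., 205.]), 651.2, 75.0, 138.7, 45.5, -7.4)
(array([393., 262.]), 620.3, -149.6, 140.8, 48.6, -7.2)
(array([377., 245.]), 629.4, -79.0, 140.8, 48.4, -7.2)
(array([361., 227.]), 639.6, 0.9, 140.8, 47.8, -7.2)
side
(array([325., 188.]), 652.4, 77.1, 138.5, 43.6, -7.1)
(array([373., 249.]), 621.3, -147.8, 138.8, 45.2, -7.0)
(array([356., 231.]), 630.2, -77.3, 139.5, 45.2, -7.3)
(array([339., 211.]), 640.7, 2.5, 139.4, 43.9, -7.5)
```

The scene and side views agree that the 140 sits 2 mm outward along the pad, which I'll correct at the end. From here on I'll check the measured TCP before each release. Grasping the 90 now.

```bash
python3 -m jog '[{"dx":1,"dy":0.2,"dz":22,"ax":0,"ay":0,"az":0},{"dx":0,"dy":0,"dz":25,"ax":0,"ay":0,"az":0},{"dx":0,"dy":0,"dz":25,"ax":0,"ay":0,"az":0},{"dx":0,"dy":0,"dz":20,"ax":0,"ay":0,"az":0},{"dx":0,"dy":0,"dz":15,"ax":0,"ay":0,"az":0},{"dx":0,"dy":0,"dz":10,"ax":0,"ay":0,"az":0},{"dx":0,"dy":0,"dz":6,"ax":0,"ay":0,"az":0},{"dx":0,"dy":0,"dz":5,"ax":0,"ay":0,"az":0},{"dx":0,"dy":0,"dz":0,"ax":0,"ay":0,"az":0},{"dx":0,"dy":0,"dz":0,"ax":0,"ay":0,"az":0}]' 50
python3 -m jog '[{"dx":0,"dy":0,"dz":0,"ax":0,"ay":0,"az":0},{"dx":0,"dy":0,"dz":0,"ax":0,"ay":0,"az":0},{"dx":0,"dy":0,"dz":0,"ax":0,"ay":0,"az":0},{"dx":0,"dy":0,"dz":0,"ax":0,"ay":0,"az":0},{"dx":0,"dy":0,"dz":0,"ax":0,"ay":0,"az":0},{"dx":0,"dy":0,"dz":0,"ax":0,"ay":0,"az":0},{"dx":0,"dy":0,"dz":0,"ax":0,"ay":0,"az":0},{"dx":0,"dy":0,"dz":-10,"ax":0,"ay":0,"az":0},{"dx":0,"dy":0,"dz":-20,"ax":0,"ay":0,"az":0},{"dx":0,"dy":0,"dz":-20,"ax":0,"ay":0,"az":0}]' 15 60
python3 -c "
from h import *
plan(642,4.2,80,172.8)"
```

```text
clock: 13.0
tcp_pos: [0.446, 0.0237, 0.0217]
orientation: [0.756, 0.655, 0.0, 0.0]
force: [-0.2, -0.4, 0.7]
opening: 0.0497
finger_force: 0.0
clock: 14.25
tcp_pos: [0.4454, 0.0236, 0.0721]
orientation: [0.756, 0.655, -0.0, -0.0]
force: [-0.2, -0.0, -0.4]
opening: 0.0285
finger_force: 59.4
t 14.25 tcp [445.4  23.6  72.1] hd 81.8 tilt 0.03 | az -91.0 dx -197.5 dy 5.4 dz -7.9 open 28.5 F 59.4 [-0.2 -0.  -0.4]
```

```bash
python3 -m jog '[{"dx":0,"dy":0,"dz":-15,"ax":0,"ay":0,"az":-6},{"dx":0,"dy":0,"dz":-10,"ax":0,"ay":0,"az":-10},{"dx":0,"dy":0,"dz":0,"ax":0,"ay":0,"az":-10},{"dx":0,"dy":0,"dz":0,"ax":0,"ay":0,"az":-10},{"dx":0,"dy":0,"dz":0,"ax":0,"ay":0,"az":-10},{"dx":0,"dy":0,"dz":0,"ax":0,"ay":0,"az":-10},{"dx":0,"dy":0,"dz":0,"ax":0,"ay":0,"az":-10},{"dx":0,"dy":0,"dz":0,"ax":0,"ay":0,"az":-10},{"dx":0,"dy":0,"dz":0,"ax":0,"ay":0,"az":-10},{"dx":0,"dy":0,"dz":0,"ax":0,"ay":0,"az":-5}]'
python3 -m jog '[{"dx":-18,"dy":1,"dz":0,"ax":0,"ay":0,"az":0},{"dx":-33,"dy":1,"dz":0,"ax":0,"ay":0,"az":0},{"dx":-33,"dy":1,"dz":0,"ax":0,"ay":0,"az":0},{"dx":-33,"dy":1,"dz":0,"ax":0,"ay":0,"az":0},{"dx":-33,"dy":1.4,"dz":0,"ax":0,"ay":0,"az":0},{"dx":-30,"dy":0,"dz":0,"ax":0,"ay":0,"az":0},{"dx":-17.5,"dy":0,"dz":0,"ax":0,"ay":0,"az":0},{"dx":0,"dy":0,"dz":20,"ax":0,"ay":0,"az":0},{"dx":0,"dy":0,"dz":15,"ax":0,"ay":0,"az":0},{"dx":0,"dy":0,"dz":0,"ax":0,"ay":0,"az":0}]'
python3 look.py b90 .056; python3 -c "
from h import *
plan(642,4.2,37,172.8)"
```

```text
clock: 15.5
tcp_pos: [0.4455, 0.0236, 0.0966]
orientation: [0.061, 0.998, -0.0, -0.0]
force: [-0.4, -0.5, 0.2]
opening: 0.028
finger_force: 59.4
clock: 16.75
tcp_pos: [0.6404, 0.0043, 0.0594]
orientation: [0.063, 0.998, -0.0, -0.002]
force: [0.9, 0.4, 0.3]
opening: 0.0282
finger_force: 59.4
white (array([324., 315.]), 640.0, 4.3, 87.1, 29.0, -7.3)
white (array([486., 264.]), 630.2, 69.6, 99.2, 38.2, -7.2)
black (array([603., 296.]), 675.9, 151.2, 95.1, 34.5, -7.2)
black (array([ 48., 278.]), 623.7, -146.1, 142.6, 51.5, -7.3)
black (array([325., 219.]), 608.9, 8.5, 75.0, 50.0, -7.3)
t 16.80 tcp [641.3   4.3  60.6] hd 172.8 tilt 0.13 | az 0.0 dx -0.7 dy -0.0 dz 23.6 open 28.5 F 59.4 [0.1 0.2 0.1]
```

```bash
python3 -m jog '[{"dx":-0.5,"dy":0.3,"dz":8,"ax":0,"ay":0,"az":0},{"dx":0,"dy":0,"dz":7,"ax":0,"ay":0,"az":0},{"dx":0,"dy":0,"dz":4,"ax":0,"ay":0,"az":0},{"dx":0,"dy":0,"dz":2.5,"ax":0,"ay":0,"az":0},{"dx":0,"dy":0,"dz":1.5,"ax":0,"ay":0,"az":0},{"dx":0,"dy":0,"dz":0,"ax":0,"ay":0,"az":0},{"dx":0,"dy":0,"dz":0,"ax":0,"ay":0,"az":0},{"dx":0,"dy":0,"dz":0,"ax":0,"ay":0,"az":0},{"dx":0,"dy":0,"dz":0,"ax":0,"ay":0,"az":0},{"dx":0,"dy":0,"dz":0,"ax":0,"ay":0,"az":0}]'
python3 -c "
from h import *
plan(642,4.5,37,172.8)"
```

```text
clock: 18.05
tcp_pos: [0.6428, 0.0045, 0.0384]
orientation: [0.063, 0.998, -0.0, 0.0]
force: [-0.5, -0.9, -0.7]
opening: 0.0281
finger_force: 59.4
t 18.05 tcp [642.8   4.5  38.4] hd 172.8 tilt 0.01 | az -0.0 dx 0.8 dy -0.1 dz 1.4 open 28.1 F 59.4 [-0.5 -0.9 -0.7]
```

```bash
python3 -m jog '[{"dx":0.8,"dy":0,"dz":0.5,"ax":0,"ay":0,"az":0},{"dx":0,"dy":0,"dz":0.5,"ax":0,"ay":0,"az":0},{"dx":0,"dy":0,"dz":0,"ax":0,"ay":0,"az":0},{"dx":0,"dy":0,"dz":0,"ax":0,"ay":0,"az":0},{"dx":0,"dy":0,"dz":0,"ax":0,"ay":0,"az":0},{"dx":0,"dy":0,"dz":0,"ax":0,"ay":0,"az":0},{"dx":0,"dy":0,"dz":0,"ax":0,"ay":0,"az":0},{"dx":0,"dy":0,"dz":0,"ax":0,"ay":0,"az":0},{"dx":0,"dy":0,"dz":0,"ax":0,"ay":0,"az":0},{"dx":0,"dy":0,"dz":0,"ax":0,"ay":0,"az":0}]'
python3 -m jog '[{"dx":0,"dy":0,"dz":0,"ax":0,"ay":0,"az":0},{"dx":0,"dy":0,"dz":0,"ax":0,"ay":0,"az":0},{"dx":0,"dy":0,"dz":0,"ax":0,"ay":0,"az":0},{"dx":0,"dy":0,"dz":0,"ax":0,"ay":0,"az":0},{"dx":0,"dy":0,"dz":-10,"ax":0,"ay":0,"az":0},{"dx":0,"dy":0,"dz":-20,"ax":0,"ay":0,"az":0},{"dx":0,"dy":0,"dz":-25,"ax":0,"ay":0,"az":0},{"dx":0,"dy":0,"dz":-25,"ax":0,"ay":0,"az":0},{"dx":0,"dy":0,"dz":-20,"ax":0,"ay":0,"az":0},{"dx":0,"dy":0,"dz":-12,"ax":0,"ay":0,"az":0}]' 46
python3 look.py r90 .031; python3 -c "
from h import *
plan(432.5,-347.5,150,113)"
```

```text
clock: 19.3
tcp_pos: [0.642, 0.0046, 0.0373]
orientation: [0.063, 0.998, 0.0, -0.0]
force: [0.1, 0.3, -0.6]
opening: 0.0285
finger_force: 59.4
clock: 20.55
tcp_pos: [0.6427, 0.0046, 0.1514]
orientation: [0.063, 0.998, 0.0, 0.001]
force: [0.0, -0.5, -0.8]
opening: 0.0461
finger_force: 0.0
white (array([324., 235.]), 643.4, 4.4, 88.3, 29.4, -7.3)
white (array([428., 228.]), 655.6, 78.5, 141.0, 45.5, -7.2)
black (array([511., 229.]), 666.4, 146.1, 78.9, 32.1, -17.5)
black (array([324., 222.]), 642.9, 4.3, 142.2, 49.1, -7.2)
black (array([128., 222.]), 623.6, -146.3, 142.1, 49.9, -7.3)
t 20.60 tcp [643.3   4.6 152.7] hd 172.8 tilt 0.26 | az 59.8 dx -241.7 dy -331.6 dz 2.7 open 45.9 F 0.0 [ 0.2 -0.3  1.4]
```

View pics/r90.png

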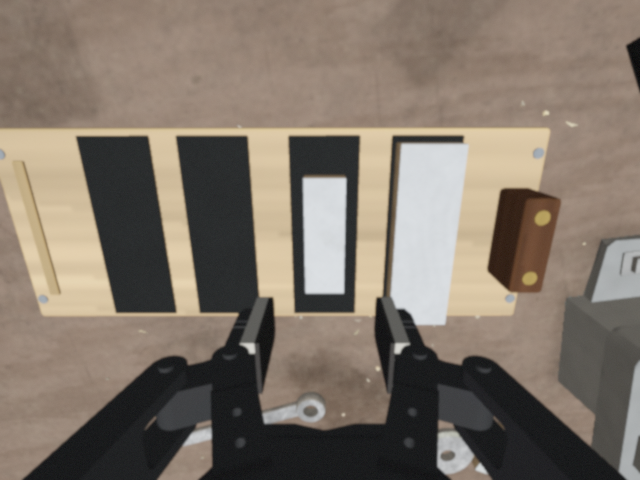

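The 90 at (324,235) is centred within 0.5 mm. The 140 at (428,228) sits 2–3 mm outward, so I'll re-seat it now while the arm is close.

```bash
python3 -m jog '[{"dx":0,"dy":24,"dz":0,"ax":0,"ay":0,"az":0},{"dx":-1,"dy":30,"dz":0,"ax":0,"ay":0,"az":0},{"dx":0,"dy":20,"dz":10,"ax":0,"ay":0,"az":0},{"dx":0,"dy":0,"dz":25,"ax":0,"ay":0,"az":0},{"dx":0,"dy":0,"dz":25,"ax":0,"ay":0,"az":0},{"dx":0,"dy":0,"dz":20,"ax":0,"ay":0,"az":0},{"dx":0,"dy":0,"dz":18,"ax":0,"ay":0,"az":0},{"dx":0,"dy":0,"dz":10,"ax":0,"ay":0,"az":0},{"dx":0,"dy":0,"dz":4,"ax":0,"ay":0,"az":0},{"dx":0,"dy":0,"dz":1,"ax":0,"ay":0,"az":0}]' 60
python3 -m jog '[{"dx":0,"dy":0,"dz":0,"ax":0,"ay":0,"az":0},{"dx":0,"dy":0,"dz":0,"ax":0,"ay":0,"az":0},{"dx":0,"dy":0,"dz":0,"ax":0,"ay":0,"az":0},{"dx":0,"dy":0,"dz":0,"ax":0,"ay":0,"az":0},{"dx":0,"dy":0,"dz":0,"ax":0,"ay":0,"az":0},{"dx":0,"dy":0,"dz":0,"ax":0,"ay":0,"az":0},{"dx":0,"dy":0,"dz":0,"ax":0,"ay":0,"az":0},{"dx":0,"dy":0,"dz":-3,"ax":0,"ay":0,"az":0},{"dx":0,"dy":0,"dz":0,"ax":0,"ay":0,"az":0},{"dx":0,"dy":0,"dz":0,"ax":0,"ay":0,"az":0}]' 25 60
python3 -c "
from h import *
plan(652,78.4,39.5,172.8)"
```

```text
clock: 21.85
tcp_pos: [0.6526, 0.0779, 0.0366]
orientation: [0.063, 0.998, 0.0, 0.0]
force: [0.8, -0.6, -0.1]
opening: 0.0603
finger_force: 0.0
clock: 23.1
tcp_pos: [0.6518, 0.0778, 0.0387]
orientation: [0.063, 0.998, -0.0, -0.001]
force: [-0.1, 0.4, -1.2]
opening: 0.0434
finger_force: 63.5
t 23.10 tcp [651.8  77.8  38.7] hd 172.8 tilt 0.07 | az 0.0 dx -0.1 dy 0.6 dz -0.8 open 43.4 F 63.5 [-0.1  0.4 -1.2]
```

```bash
python3 -m jog '[{"dx":2.4,"dy":0.5,"dz":0,"ax":0,"ay":0,"az":0},{"dx":0,"dy":0,"dz":0,"ax":0,"ay":0,"az":0},{"dx":0,"dy":0,"dz":0,"ax":0,"ay":0,"az":0},{"dx":0,"dy":0,"dz":1,"ax":0,"ay":0,"az":0},{"dx":0,"dy":0,"dz":1,"ax":0,"ay":0,"az":0},{"dx":0,"dy":0,"dz":0.5,"ax":0,"ay":0,"az":0},{"dx":0,"dy":0,"dz":0,"ax":0,"ay":0,"az":0},{"dx":0,"dy":0,"dz":0,"ax":0,"ay":0,"az":0},{"dx":0,"dy":0,"dz":0,"ax":0,"ay":0,"az":0},{"dx":0,"dy":0,"dz":0,"ax":0,"ay":0,"az":0}]'
python3 -m jog '[{"dx":0,"dy":0,"dz":0,"ax":0,"ay":0,"az":0},{"dx":0,"dy":0,"dz":0,"ax":0,"ay":0,"az":0},{"dx":0,"dy":0,"dz":0,"ax":0,"ay":0,"az":0},{"dx":0,"dy":0,"dz":0,"ax":0,"ay":0,"az":0},{"dx":0,"dy":0,"dz":-10,"ax":0,"ay":0,"az":0},{"dx":0,"dy":0,"dz":-20,"ax":0,"ay":0,"az":0},{"dx":0,"dy":0,"dz":-25,"ax":0,"ay":0,"az":0},{"dx":0,"dy":0,"dz":-25,"ax":0,"ay":0,"az":0},{"dx":0,"dy":0,"dz":-20,"ax":0,"ay":0,"az":0},{"dx":0,"dy":0,"dz":-12,"ax":0,"ay":0,"az":0}]' 60
python3 look.py r140b .034; python3 -c "
from h import *
plan(432.5,-347.5,150,113)"
```

```text
clock: 24.35
tcp_pos: [0.65, 0.0787, 0.0375]
orientation: [0.063, 0.998, 0.0, 0.0]
force: [-2.0, -0.7, 6.3]
opening: 0.0436
finger_force: 64.1
clock: 25.6
tcp_pos: [0.6507, 0.0788, 0.151]
orientation: [0.063, 0.998, 0.0, 0.001]
force: [-0.4, -0.5, -0.2]
opening: 0.0602
finger_force: 0.0
white (array([223., 236.]), 642.4, 5.7, 87.4, 29.1, -7.3)
white (array([324., 230.]), 651.7, 78.5, 139.3, 44.5, -7.3)
black (array([124., 224.]), 632.7, -75.2, 142.5, 49.9, -7.2)
black (array([ 38., 229.]), 623.1, -146.0, 141.4, 51.1, -7.3)
t 25.65 tcp [651.2  78.8 152.2] hd 172.8 tilt 0.26 | az 59.8 dx -307.0 dy -367.9 dz 2.2 open 60.0 F 0.0 [ 0.5 -0.3  0.8]
```

```bash
python3 -m jog '[{"dx":10,"dy":0,"dz":0,"ax":0,"ay":0,"az":6},{"dx":0,"dy":0,"dz":0,"ax":0,"ay":0,"az":10},{"dx":0,"dy":0,"dz":0,"ax":0,"ay":0,"az":10},{"dx":0,"dy":0,"dz":0,"ax":0,"ay":0,"az":10},{"dx":0,"dy":0,"dz":0,"ax":0,"ay":0,"az":10},{"dx":0,"dy":0,"dz":0,"ax":0,"ay":0,"az":9},{"dx":0,"dy":0,"dz":0,"ax":0,"ay":0,"az":4.8},{"dx":-20,"dy":-24,"dz":0,"ax":0,"ay":0,"az":0},{"dx":-30,"dy":-36,"dz":0,"ax":0,"ay":0,"az":0},{"dx":-32,"dy":-38,"dz":0,"ax":0,"ay":0,"az":0}]' 54
python3 -m jog '[{"dx":-32,"dy":-38,"dz":0,"ax":0,"ay":0,"az":0},{"dx":-32,"dy":-38,"dz":0,"ax":0,"ay":0,"az":0},{"dx":-32,"dy":-38,"dz":0,"ax":0,"ay":0,"az":0},{"dx":-32,"dy":-38,"dz":0,"ax":0,"ay":0,"az":0},{"dx":-32,"dy":-38,"dz":0,"ax":0,"ay":0,"az":0},{"dx":-32,"dy":-38,"dz":0,"ax":0,"ay":0,"az":0},{"dx":-25,"dy":-24,"dz":0,"ax":0,"ay":0,"az":0},{"dx":-13,"dy":-9,"dz":0,"ax":0,"ay":0,"az":0},{"dx":0,"dy":0,"dz":0,"ax":0,"ay":0,"az":0},{"dx":0,"dy":0,"dz":0,"ax":0,"ay":0,"az":0}]'
python3 look.py p58 .016; python3 -c "
from h import *
plan(432.5,-347.5,21,113)"
```

```text
clock: 26.9
tcp_pos: [0.581, -0.0345, 0.1481]
orientation: [0.551, 0.834, -0.0, -0.0]
force: [0.4, 0.4, 0.6]
opening: 0.0542
finger_force: 0.0
clock: 28.15
tcp_pos: [0.4319, -0.3464, 0.1485]
orientation: [0.551, 0.834, 0.0, -0.0]
force: [-0.1, -0.6, -0.5]
opening: 0.0541
finger_force: 0.0
white (array([173., 461.]), 385.0, -619.8, 62.3, 19.2, -88.4)
white (array([459., 434.]), 633.0, -480.3, 35.2, 16.5, 0.4)
white (array([325., 235.]), 434.0, -347.7, 58.1, 34.3, -67.2)
black (array([627.,  47.]), 562.1, -155.6, 56.3, 28.0, -50.6)
t 28.20 tcp [ 432.  -346.2  148.6] hd 113.1 tilt 0.05 | az 0.1 dx -1.4 dy -0.0 dz 127.6 open 53.8 F 0.0 [ 0.8  0.8 -0.3]
```

View pics/p58.png

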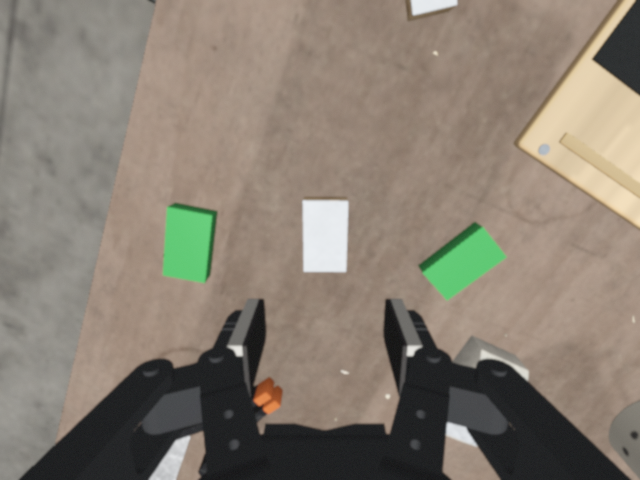

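The white 58 at (325,235) is the target; its size (58.1 x 34.3 mm) matches. The green look-alikes at (188,244) and (463,261) are clear of the fingers.

```bash
python3 -m jog '[{"dx":-2.2,"dy":1.2,"dz":22,"ax":0,"ay":0,"az":0.3},{"dx":0,"dy":0,"dz":25,"ax":0,"ay":0,"az":0},{"dx":0,"dy":0,"dz":25,"ax":0,"ay":0,"az":0},{"dx":0,"dy":0,"dz":20,"ax":0,"ay":0,"az":0},{"dx":0,"dy":0,"dz":15,"ax":0,"ay":0,"az":0},{"dx":0,"dy":0,"dz":10,"ax":0,"ay":0,"az":0},{"dx":0,"dy":0,"dz":6,"ax":0,"ay":0,"az":0},{"dx":0,"dy":0,"dz":4,"ax":0,"ay":0,"az":0},{"dx":0,"dy":0,"dz":0,"ax":0,"ay":0,"az":0},{"dx":0,"dy":0,"dz":0,"ax":0,"ay":0,"az":0}]' 54
python3 -m jog '[{"dx":0,"dy":0,"dz":0,"ax":0,"ay":0,"az":0},{"dx":0,"dy":0,"dz":0,"ax":0,"ay":0,"az":0},{"dx":0,"dy":0,"dz":0,"ax":0,"ay":0,"az":0},{"dx":0,"dy":0,"dz":0,"ax":0,"ay":0,"az":0},{"dx":0,"dy":0,"dz":0,"ax":0,"ay":0,"az":0},{"dx":0,"dy":0,"dz":0,"ax":0,"ay":0,"az":0},{"dx":0,"dy":0,"dz":0,"ax":0,"ay":0,"az":0},{"dx":0,"dy":0,"dz":-10,"ax":0,"ay":0,"az":0},{"dx":0,"dy":0,"dz":-20,"ax":0,"ay":0,"az":0},{"dx":0,"dy":0,"dz":-20,"ax":0,"ay":0,"az":0}]' 15 60
python3 -c "
from h import *
plan(632,-75.2,80,172.8)"
```

```text
clock: 29.45
tcp_pos: [0.4337, -0.3494, 0.0223]
orientation: [0.554, 0.832, -0.0, 0.0]
force: [0.6, 0.5, -0.7]
opening: 0.0539
finger_force: 0.0
clock: 30.7
tcp_pos: [0.4331, -0.3488, 0.0722]
orientation: [0.554, 0.832, 0.0, -0.001]
force: [-0.4, -0.4, 0.2]
opening: 0.0318
finger_force: 60.7
t 30.70 tcp [ 433.1 -348.8   72.2] hd 112.7 tilt 0.07 | az -60.1 dx -163.0 dy 296.4 dz -7.8 open 31.8 F 60.7 [-0.4 -0.4  0.2]
```

```bash
python3 -m jog '[{"dx":0,"dy":0,"dz":-15,"ax":0,"ay":0,"az":-6},{"dx":0,"dy":0,"dz":-10,"ax":0,"ay":0,"az":-10},{"dx":0,"dy":0,"dz":0,"ax":0,"ay":0,"az":-10},{"dx":0,"dy":0,"dz":0,"ax":0,"ay":0,"az":-10},{"dx":0,"dy":0,"dz":0,"ax":0,"ay":0,"az":-10},{"dx":0,"dy":0,"dz":0,"ax":0,"ay":0,"az":-9},{"dx":0,"dy":0,"dz":0,"ax":0,"ay":0,"az":-5.1},{"dx":-12,"dy":22,"dz":0,"ax":0,"ay":0,"az":0},{"dx":-18,"dy":33,"dz":0,"ax":0,"ay":0,"az":0},{"dx":-20,"dy":36,"dz":0,"ax":0,"ay":0,"az":0}]'
python3 -m jog '[{"dx":-20,"dy":36,"dz":0,"ax":0,"ay":0,"az":0},{"dx":-20,"dy":36,"dz":0,"ax":0,"ay":0,"az":0},{"dx":-20,"dy":36,"dz":0,"ax":0,"ay":0,"az":0},{"dx":-20,"dy":36,"dz":0,"ax":0,"ay":0,"az":0},{"dx":-18,"dy":33,"dz":0,"ax":0,"ay":0,"az":0},{"dx":-10,"dy":19,"dz":0,"ax":0,"ay":0,"az":0},{"dx":-5,"dy":9,"dz":10,"ax":0,"ay":0,"az":0},{"dx":0,"dy":0,"dz":20,"ax":0,"ay":0,"az":0},{"dx":0,"dy":0,"dz":10,"ax":0,"ay":0,"az":0},{"dx":0,"dy":0,"dz":0,"ax":0,"ay":0,"az":0}]'
python3 -c "
from h import *
plan(632,-75.2,37.7,172.8)"
```

```text
clock: 31.95
tcp_pos: [0.4946, -0.2645, 0.0969]
orientation: [0.063, 0.998, 0.0, -0.0]
force: [1.0, 0.2, -0.2]
opening: 0.0321
finger_force: 60.7
clock: 33.2
tcp_pos: [0.6308, -0.0766, 0.0554]
orientation: [0.063, 0.998, -0.0, -0.002]
force: [-0.5, 0.3, 0.7]
opening: 0.0324
finger_force: 60.7
t 33.20 tcp [630.8 -76.6  55.4] hd 172.7 tilt 0.19 | az -0.1 dx -1.0 dy 1.5 dz 17.7 open 32.4 F 60.7 [-0.5  0.3  0.7]
```

```bash
python3 -m jog '[{"dx":0,"dy":1,"dz":6,"ax":0,"ay":0,"az":0},{"dx":0,"dy":0,"dz":5,"ax":0,"ay":0,"az":0},{"dx":0,"dy":0,"dz":2.5,"ax":0,"ay":0,"az":0},{"dx":0,"dy":0,"dz":1,"ax":0,"ay":0,"az":0},{"dx":0,"dy":0,"dz":0,"ax":0,"ay":0,"az":0},{"dx":0,"dy":0,"dz":0,"ax":0,"ay":0,"az":0},{"dx":0,"dy":0,"dz":0,"ax":0,"ay":0,"az":0},{"dx":0,"dy":0,"dz":0,"ax":0,"ay":0,"az":0},{"dx":0,"dy":0,"dz":0,"ax":0,"ay":0,"az":0},{"dx":0,"dy":0,"dz":0,"ax":0,"ay":0,"az":0}]'
python3 look.py b58 .034; python3 -c "
from h import *
plan(632,-75.2,37.7,172.8)"
```

```text
clock: 34.45
tcp_pos: [0.6324, -0.0749, 0.0423]
orientation: [0.063, 0.998, 0.0, -0.0]
force: [-0.2, -0.3, 0.3]
opening: 0.0321
finger_force: 60.7
white (array([624., 373.]), 678.0, 53.7, 89.9, 24.0, 9.2)
white (array([324., 317.]), 632.8, -75.0, 57.7, 33.9, -7.3)
white (array([511., 296.]), 639.6, 2.9, 83.8, 29.2, -7.3)
black (array([324., 367.]), 669.8, -80.2, 69.6, 49.7, -8.6)
black (array([596., 281.]), 649.2, 54.0, 143.6, 5.4, -7.3)
black (array([322., 220.]), 595.5, -71.3, 68.7, 50.1, -7.2)
t 34.50 tcp [632.4 -74.9  42.3] hd 172.8 tilt 0.00 | az 0.0 dx 0.3 dy -0.4 dz 4.6 open 31.8 F 60.7 [-0.4 -0.6 -0.7]
```

```bash
python3 -m jog '[{"dx":0.3,"dy":-0.2,"dz":1.5,"ax":0,"ay":0,"az":0},{"dx":0,"dy":0,"dz":1.5,"ax":0,"ay":0,"az":0},{"dx":0,"dy":0,"dz":1.2,"ax":0,"ay":0,"az":0},{"dx":0,"dy":0,"dz":0,"ax":0,"ay":0,"az":0},{"dx":0,"dy":0,"dz":0,"ax":0,"ay":0,"az":0},{"dx":0,"dy":0,"dz":0,"ax":0,"ay":0,"az":0},{"dx":0,"dy":0,"dz":0,"ax":0,"ay":0,"az":0},{"dx":0,"dy":0,"dz":0,"ax":0,"ay":0,"az":0},{"dx":0,"dy":0,"dz":0,"ax":0,"ay":0,"az":0},{"dx":0,"dy":0,"dz":0,"ax":0,"ay":0,"az":0}]'
python3 -m jog '[{"dx":0,"dy":0,"dz":0,"ax":0,"ay":0,"az":0},{"dx":0,"dy":0,"dz":0,"ax":0,"ay":0,"az":0},{"dx":0,"dy":0,"dz":0,"ax":0,"ay":0,"az":0},{"dx":0,"dy":0,"dz":0,"ax":0,"ay":0,"az":0},{"dx":0,"dy":0,"dz":-10,"ax":0,"ay":0,"az":0},{"dx":0,"dy":0,"dz":-20,"ax":0,"ay":0,"az":0},{"dx":0,"dy":0,"dz":-25,"ax":0,"ay":0,"az":0},{"dx":0,"dy":0,"dz":-25,"ax":0,"ay":0,"az":0},{"dx":0,"dy":0,"dz":-20,"ax":0,"ay":0,"az":0},{"dx":0,"dy":0,"dz":-12,"ax":0,"ay":0,"az":0}]' 48
python3 look.py r58 .031; python3 -c "
from h import *
plan(428.7,-166.8,150,125)"
```

```text
clock: 35.75
tcp_pos: [0.6321, -0.075, 0.0381]
orientation: [0.063, 0.998, -0.0, 0.0]
force: [0.3, -0.7, -0.7]
opening: 0.0327
finger_force: 60.7
clock: 37.0
tcp_pos: [0.6328, -0.0751, 0.1522]
orientation: [0.063, 0.998, -0.0, 0.001]
force: [0.3, 0.5, -0.1]
opening: 0.0481
finger_force: 0.0
white (array([324., 234.]), 631.1, -74.8, 56.2, 33.3, -7.3)
white (array([432., 234.]), 643.4, 4.2, 87.7, 29.5, -7.3)
white (array([537., 228.]), 652.8, 80.3, 141.0, 45.5, -7.3)
black (array([615., 235.]), 670.1, 151.4, 81.6, 32.3, -7.1)
black (array([323., 221.]), 632.7, -76.0, 141.7, 49.1, -7.2)
t 37.05 tcp [633.3 -75.2 153.4] hd 172.8 tilt 0.26 | az 47.8 dx 42.3 dy -220.2 dz 3.4 open 48.0 F 0.0 [-0.2 -0.2  1.3]
```

```bash
python3 -m jog '[{"dx":10,"dy":0,"dz":0,"ax":0,"ay":0,"az":6},{"dx":0,"dy":0,"dz":0,"ax":0,"ay":0,"az":10},{"dx":0,"dy":0,"dz":0,"ax":0,"ay":0,"az":10},{"dx":0,"dy":0,"dz":0,"ax":0,"ay":0,"az":10},{"dx":0,"dy":0,"dz":0,"ax":0,"ay":0,"az":8},{"dx":0,"dy":0,"dz":0,"ax":0,"ay":0,"az":3.8},{"dx":3,"dy":-20,"dz":0,"ax":0,"ay":0,"az":0},{"dx":6,"dy":-35,"dz":0,"ax":0,"ay":0,"az":0},{"dx":6,"dy":-35,"dz":0,"ax":0,"ay":0,"az":0},{"dx":6,"dy":-35,"dz":0,"ax":0,"ay":0,"az":0}]'
python3 -m jog '[{"dx":6,"dy":-35,"dz":0,"ax":0,"ay":0,"az":0},{"dx":5,"dy":-32,"dz":0,"ax":0,"ay":0,"az":0},{"dx":4,"dy":-20,"dz":0,"ax":0,"ay":0,"az":0},{"dx":0,"dy":-8,"dz":0,"ax":0,"ay":0,"az":0},{"dx":0,"dy":0,"dz":15,"ax":0,"ay":0,"az":0},{"dx":0,"dy":0,"dz":25,"ax":0,"ay":0,"az":0},{"dx":0,"dy":0,"dz":10,"ax":0,"ay":0,"az":0},{"dx":0,"dy":0,"dz":0,"ax":0,"ay":0,"az":0},{"dx":0,"dy":0,"dz":0,"ax":0,"ay":0,"az":0},{"dx":0,"dy":0,"dz":0,"ax":0,"ay":0,"az":0}]'
python3 look.py p32 .016; python3 -c "
from h import *
plan(428.7,-166.8,21.5,125)"
```

```text
clock: 38.3
tcp_pos: [0.5063, -0.1285, 0.1495]
orientation: [0.462, 0.887, -0.0, -0.0]
force: [-0.2, -0.0, 0.1]
opening: 0.0481
finger_force: 0.0
clock: 39.55
tcp_pos: [0.422, -0.1707, 0.1009]
orientation: [0.462, 0.887, 0.0, 0.001]
force: [0.7, 0.2, -0.6]
opening: 0.0485
finger_force: 0.0
white (array([335., 258.]), 429.2, -167.4, 32.0, 28.2, -55.1)
black (array([613., 287.]), 608.1, -73.3, 96.1, 49.9, -7.1)
t 39.60 tcp [ 421.9 -170.7  100.8] hd 125.0 tilt 0.09 | az 0.0 dx -0.7 dy 7.8 dz 79.3 open 48.2 F 0.0 [ 0.4  0.8 -0.6]
```

View pics/p32.png

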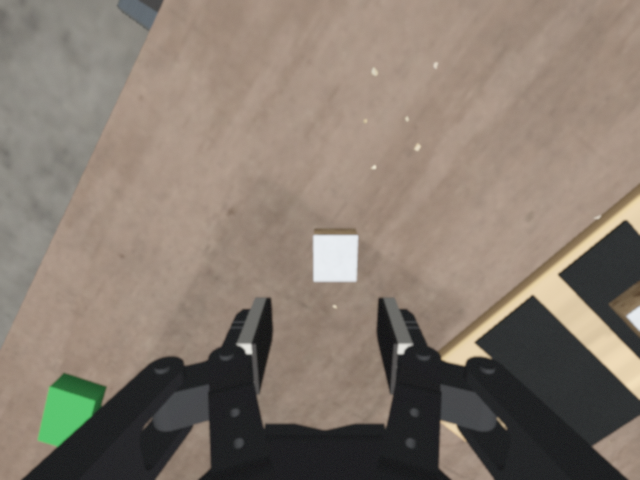

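The 32 at (335,258) is upright in the image and needs an 8 mm sideways correction.

```bash
python3 -m jog '[{"dx":-1.2,"dy":7.8,"dz":5,"ax":0,"ay":0,"az":0},{"dx":0,"dy":0,"dz":15,"ax":0,"ay":0,"az":0},{"dx":0,"dy":0,"dz":20,"ax":0,"ay":0,"az":0},{"dx":0,"dy":0,"dz":16,"ax":0,"ay":0,"az":0},{"dx":0,"dy":0,"dz":12,"ax":0,"ay":0,"az":0},{"dx":0,"dy":0,"dz":7,"ax":0,"ay":0,"az":0},{"dx":0,"dy":0,"dz":4,"ax":0,"ay":0,"az":0},{"dx":0,"dy":0,"dz":0,"ax":0,"ay":0,"az":0},{"dx":0,"dy":0,"dz":0,"ax":0,"ay":0,"az":0},{"dx":0,"dy":0,"dz":0,"ax":0,"ay":0,"az":0}]' 48
python3 -m jog '[{"dx":0,"dy":0,"dz":0,"ax":0,"ay":0,"az":0},{"dx":0,"dy":0,"dz":0,"ax":0,"ay":0,"az":0},{"dx":0,"dy":0,"dz":0,"ax":0,"ay":0,"az":0},{"dx":0,"dy":0,"dz":0,"ax":0,"ay":0,"az":0},{"dx":0,"dy":0,"dz":0,"ax":0,"ay":0,"az":0},{"dx":0,"dy":0,"dz":0,"ax":0,"ay":0,"az":0},{"dx":0,"dy":0,"dz":0,"ax":0,"ay":0,"az":0},{"dx":0,"dy":0,"dz":-10,"ax":0,"ay":0,"az":0},{"dx":0,"dy":0,"dz":-20,"ax":0,"ay":0,"az":0},{"dx":0,"dy":0,"dz":-20,"ax":0,"ay":0,"az":0}]' 15 50
python3 -c "
from h import *
plan(623,-146.0,80,172.8)"
```

```text
clock: 40.85
tcp_pos: [0.4287, -0.1672, 0.0215]
orientation: [0.462, 0.887, 0.0, 0.0]
force: [0.3, -0.6, 0.0]
opening: 0.0479
finger_force: 0.0
clock: 42.1
tcp_pos: [0.4279, -0.1668, 0.0716]
orientation: [0.462, 0.887, -0.0, -0.001]
force: [0.2, -1.1, 0.2]
opening: 0.0264
finger_force: 49.7
t 42.10 tcp [ 427.9 -166.8   71.6] hd 125.0 tilt 0.06 | az -47.8 dx -190.9 dy 45.1 dz -8.4 open 26.4 F 49.7 [ 0.2 -1.1  0.2]
```

```bash
python3 -m jog '[{"dx":0,"dy":0,"dz":-10,"ax":0,"ay":0,"az":-6},{"dx":0,"dy":0,"dz":-5,"ax":0,"ay":0,"az":-10},{"dx":0,"dy":0,"dz":0,"ax":0,"ay":0,"az":-10},{"dx":0,"dy":0,"dz":0,"ax":0,"ay":0,"az":-10},{"dx":0,"dy":0,"dz":0,"ax":0,"ay":0,"az":-8},{"dx":0,"dy":0,"dz":0,"ax":0,"ay":0,"az":-3.8},{"dx":-20,"dy":5,"dz":0,"ax":0,"ay":0,"az":0},{"dx":-32,"dy":7,"dz":0,"ax":0,"ay":0,"az":0},{"dx":-34,"dy":8,"dz":0,"ax":0,"ay":0,"az":0},{"dx":-34,"dy":8,"dz":0,"ax":0,"ay":0,"az":0}]'
python3 -m jog '[{"dx":-34,"dy":8,"dz":0,"ax":0,"ay":0,"az":0},{"dx":-24,"dy":6,"dz":0,"ax":0,"ay":0,"az":0},{"dx":-12,"dy":3,"dz":0,"ax":0,"ay":0,"az":0},{"dx":0,"dy":0,"dz":15,"ax":0,"ay":0,"az":0},{"dx":0,"dy":0,"dz":18,"ax":0,"ay":0,"az":0},{"dx":0,"dy":0,"dz":9,"ax":0,"ay":0,"az":0},{"dx":0,"dy":0,"dz":3,"ax":0,"ay":0,"az":0},{"dx":0,"dy":0,"dz":0,"ax":0,"ay":0,"az":0},{"dx":0,"dy":0,"dz":0,"ax":0,"ay":0,"az":0},{"dx":0,"dy":0,"dz":0,"ax":0,"ay":0,"az":0}]'
python3 look.py b32 .035; python3 -c "
from h import *
plan(623.3,-146.0,37,172.8)"
```

```text
clock: 43.35
tcp_pos: [0.5517, -0.1541, 0.0863]
orientation: [0.063, 0.998, -0.0, -0.0]
force: [0.4, 0.1, -0.2]
opening: 0.0267
finger_force: 49.6
clock: 44.6
tcp_pos: [0.623, -0.1463, 0.0418]
orientation: [0.063, 0.998, -0.0, 0.001]
force: [0.6, -0.6, -1.0]
opening: 0.0266
finger_force: 49.6
white (array([324., 324.]), 624.5, -146.5, 31.1, 27.5, -7.3)
white (array([490., 307.]), 628.8, -77.0, 55.5, 32.9, -7.3)
black (array([602., 303.]), 646.0, -17.5, 151.5, 46.8, 9.3)
t 44.65 tcp [ 622.9 -146.3   41.7] hd 172.8 tilt 0.06 | az -0.0 dx -0.4 dy 0.3 dz 4.7 open 26.5 F 49.6 [ 0.2 -0.  -0.1]
```

```bash
python3 -m jog '[{"dx":-0.3,"dy":0.3,"dz":1.5,"ax":0,"ay":0,"az":0},{"dx":0,"dy":0,"dz":1.5,"ax":0,"ay":0,"az":0},{"dx":0,"dy":0,"dz":1.4,"ax":0,"ay":0,"az":0},{"dx":0,"dy":0,"dz":0,"ax":0,"ay":0,"az":0},{"dx":0,"dy":0,"dz":0,"ax":0,"ay":0,"az":0},{"dx":0,"dy":0,"dz":0,"ax":0,"ay":0,"az":0},{"dx":0,"dy":0,"dz":0,"ax":0,"ay":0,"az":0},{"dx":0,"dy":0,"dz":0,"ax":0,"ay":0,"az":0},{"dx":0,"dy":0,"dz":0,"ax":0,"ay":0,"az":0},{"dx":0,"dy":0,"dz":0,"ax":0,"ay":0,"az":0}]'
python3 -m jog '[{"dx":0,"dy":0,"dz":0,"ax":0,"ay":0,"az":0},{"dx":0,"dy":0,"dz":0,"ax":0,"ay":0,"az":0},{"dx":0,"dy":0,"dz":0,"ax":0,"ay":0,"az":0},{"dx":0,"dy":0,"dz":0,"ax":0,"ay":0,"az":0},{"dx":0,"dy":0,"dz":-10,"ax":0,"ay":0,"az":0},{"dx":0,"dy":0,"dz":-20,"ax":0,"ay":0,"az":0},{"dx":0,"dy":0,"dz":-25,"ax":0,"ay":0,"az":0},{"dx":0,"dy":0,"dz":-25,"ax":0,"ay":0,"az":0},{"dx":0,"dy":0,"dz":-20,"ax":0,"ay":0,"az":0},{"dx":0,"dy":0,"dz":-12,"ax":0,"ay":0,"az":0}]' 46
python3 -m jog '[{"dx":20,"dy":0,"dz":-10,"ax":0,"ay":0,"az":0},{"dx":30,"dy":0,"dz":-20,"ax":0,"ay":0,"az":0},{"dx":30,"dy":0,"dz":-20,"ax":0,"ay":0,"az":0},{"dx":30,"dy":0,"dz":-20,"ax":0,"ay":0,"az":0},{"dx":30,"dy":0,"dz":-20,"ax":0,"ay":0,"az":0},{"dx":20,"dy":0,"dz":-10,"ax":0,"ay":0,"az":0},{"dx":10,"dy":0,"dz":0,"ax":0,"ay":0,"az":0},{"dx":0,"dy":0,"dz":0,"ax":0,"ay":0,"az":0},{"dx":0,"dy":0,"dz":0,"ax":0,"ay":0,"az":0},{"dx":0,"dy":0,"dz":0,"ax":0,"ay":0,"az":0}]'
python3 - <<'E'
from h import *
for n in ['scene','side']:
    im,d,K,T=cam(n); cv2.imwrite(f'pics/{n}2.png',im); print(n)
    for z in (.031,.034):
      for r in rects(white(im),K,T,z):
        if 560<r[1]<720 and abs(r[2])<300 : print(z,r)
E
```

```text
clock: 45.9
tcp_pos: [0.6229, -0.1459, 0.0367]
orientation: [0.063, 0.998, -0.0, 0.0]
force: [-0.2, 0.4, -0.1]
opening: 0.0265
finger_force: 49.7
clock: 47.15
tcp_pos: [0.6235, -0.1461, 0.1509]
orientation: [0.063, 0.998, -0.0, 0.001]
force: [-0.2, -0.4, 0.4]
opening: 0.0461
finger_force: 0.0
clock: 48.4
tcp_pos: [0.4546, -0.1246, 0.248]
orientation: [0.063, 0.998, 0.0, -0.001]
force: [-0.4, 0.9, 0.0]
opening: 0.046
finger_force: 0.0
scene
0.031 (array([377., 239.]), 628.5, -76.9, 57.7, 34.2, -7.1)
0.031 (array([361., 221.]), 639.9, 1.7, 87.3, 31.2, -7.0)
0.031 (array([347., 205.]), 651.5, 80.1, 139.6, 45.2, -7.4)
0.034 (array([377., 239.]), 625.9, -80.1, 57.5, 34.0, -7.1)
0.034 (array([361., 221.]), 637.3, -1.9, 86.9, 31.0, -7.0)
0.034 (array([347., 205.]), 648.8, 76.2, 138.9, 45.0, -7.4)
side
0.031 (array([356., 225.]), 629.8, -76.0, 55.6, 32.8, -8.4)
0.031 (array([340., 205.]), 641.8, 4.2, 87.9, 28.1, -7.7)
0.031 (array([332., 186.]), 668.9, 79.3, 101.8, 42.5, -6.8)
0.034 (array([356., 225.]), 627.5, -78.7, 55.4, 32.7, -8.4)
0.034 (array([340., 205.]), 639.5, 1.2, 87.6, 28.0, -7.7)
0.034 (array([332., 186.]), 666.5, 76.1, 101.4, 42.4, -6.8)
```

View pics/side2.png

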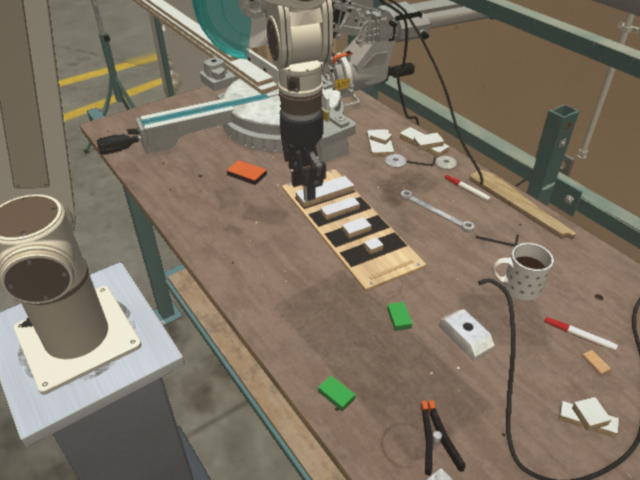

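All four pieces are in the rack: 140 at (325,190), 90 at (340,206), 58 at (357,227) and 32 at (374,245). The offsets are about 1–2 mm, the bystanders look unmoved, and the gripper is clear. I'll check the 32 and hand in.

```bash
python3 - <<'E'
from h import *
im=cv2.imread('pics/scene2.png'); i=imaging.camera_info('scene')
r=[q for q in rects(white(im),np.array(i['K']),np.array(i['world_from_camera']),.031,40) if 590<q[1]<660 and -180<q[2]<-110]
print(r)
if r and abs(r[0][1]-620.3)<4 and abs(r[0][2]+148.5)<4: print(ticket.close_job())
E
```

```text
[(array([394., 256.]), 621.9, -148.3, 31.6, 28.1, -4.5)]
the job is handed in; nothing more can be done
None
```

The job is handed in at about 48.5 s: the four white offcuts lie in the rack, longest (140 mm) in bay a next to the stop block, then 90, 58 and 32 mm in bays b, c and d, each within about 2 mm of its pad's centre; no piece was measured more than about 3° off square, and the bystanders and green look-alikes were left alone.

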